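# Unstack the stuck tumblers into the keeping tray

## Task

The three tumblers have been left stuck one inside another, and they must not be stored like that. Lift the top one straight up out of the stack by itself and stand it upright on one of the two round foam pads in the tray, then do the same with the middle one on the other pad, and leave the lowest one sitting in its foam block. They are ceramics: keep them upright, set them down gently, and leave the jar, the vase, the picture and the tape alone.

Things in the scene. Friction and masses are not known exactly. Their poses are not given: they have to be found in the camera images.
- top_tumbler_center (a point): Centre (half-way up, on the axis) of the top tumbler, terracotta colour. All three are alike: eight-sided open ceramic tumblers, 100 mm high, 40 mm over the flats at the foot, 60 mm at the rim (65 over the corners), sides straight, wall 4 mm, about 170 g. Own z up; flats face own x, y and the 45 degree directions between. At the start only its upper 40 mm stands clear above the rim below.
- mid_tumbler_center (a point): Centre of the middle tumbler, cream colour, same size. Each tumbler sits 40 mm above the one under it, stuck by the friction of the tapered walls, which gives way at a straight upward pull of some 3 to 12 N beyond its weight (masses vary by a quarter), and is free after 60 mm of upward travel.
- low_tumbler_center (a point): Centre of the lowest tumbler, dark teal, same size. Its foot sits in the foam block, gripped by four springy foam cheeks that hold it down with about 20 N of friction. It stays there.
- seat (a point): Where the centre of the lowest tumbler is when seated: on the axis of the fixed white foam block, 130 x 130 mm, 52 mm high, 70 mm above the table (floor of the cut-out at 20 mm). Axes along the sides of the block; the flats of the tumblers start aligned with them. Block and tray may each be on either side of the picture.
- tray: Fixed blue-grey board tray, 230 x 230 mm, origin at the centre of its underside, floor 5 mm thick, outer walls 55 mm high, one divider each way (48 mm high) through the centre: four cells 107 mm wide, centres 56 mm from the centre of the tray along own x and y. In no fixed order, two cells hold a pad, one the jar, one the vase.
- pad_a_top (a point): Centre of the upper face of one white round foam pad (fixed, 80 mm diameter, 8 mm thick) in a cell of the tray. A tumbler standing here has its centre 50 mm above this point.
- pad_b_top (a point): The same for the other pad. Either tumbler may go on either pad.
- jar_center (a point): Centre of a green lidded jar, 70 mm in diameter at its widest, 96 mm high, standing loose in a cell of the tray. Leave alone.
- vase_center (a point): Centre of a blue footed vase that flares from a narrow waist to 76 mm diameter at its top, 110 mm high, standing loose in a cell of the tray. Leave alone.
- picture_center (a point): Centre of a small framed picture, 200 mm long (own x), 22 mm thick (own y), 160 mm high, standing loose on edge in a slotted grey foam foot (230 x 60 mm, 36 mm high) between block and tray; its top edge is 170 mm above the table. Leave alone.
- tape_center (a point): Centre of a loose roll of blue tape lying flat on the far side, 100 mm diameter, 24 mm high. Leave alone.
Not all that is in view belongs to the job. Leave any purple look-alike of the part that bears low_tumbler_center alone.

How it is judged:
By the outcome, as a careful person would: the job done as asked, in the order asked, and still so for the second after the job is handed in, with the robot touching nothing.
It also fails if it takes over 67 s, if anything falls off the work surface, if the arm or the gripper's body presses on something with over 40 N, if the wrist force passes 120 N, or if a joint passes its speed limit or range.

## Robot

A 7-joint arm with a two-finger parallel gripper is mounted at the origin on the work surface. World frame = base frame: x ahead of the robot, y to its left, z up, the work surface at z = 0. Lengths are in m, angles in rad, forces in N, time in s.
With the tool pointing down it reaches from about 0.4 to 0.9 m from the base axis. Payload 5.5 kg.
Tool frame: the origin (TCP) lies on the centre line of the jaws, within the pads' length; the fingertips stand env.tip_reach ahead of it and the grasp point (between the pads) lies 11 mm behind it (env.tip_reach is the distance from the TCP to the fingertips, in m); z points along the fingers, y is the direction in which the jaws open and shut (so a half turn about z gives the same grasp; the last joint's range is limited). The gripper opens to 92 mm and grips with 3 to 60 N. Pads are 19 mm wide; open, the fingers measure 130 mm over their backs; the gripper's body (75 mm by 190 mm) begins 47 mm behind the grasp point.
Start: joints at [-0.974, 0.501, -0.427, 1.55, 0.221, 1.138, -0.21], TCP at [0.213, 0.614, 0.235] pointing down, gripper open.
Joint ranges: [-2.88, 2.88], [-0.31, 2.03], [-1.54, 1.56], [0.2, 2.42], [-1.41, 4.55], [0.19, 2.02], [-2.57, 2.57]. Speed limits (rad/s): [2.57, 2.57, 3.14, 3.14, 3.14, 3.14, 3.14].

## Interface

Orientations are given as [roll, pitch, yaw] about the fixed x, y, z axes, in that order (R = Rz(yaw) Ry(pitch) Rx(roll)).
In Python, from plant import env gives the robot as it stands.
- The arm moves only by the shell command python3 -m pendant 'ROWS'. ROWS is JSON, a list of rows, each a list of 3 entries, a list of its own where there are three numbers: the shift along the tool's x, y, z in m, then the turn, a rotation vector about the tool's x, y, z in rad, then the closure, from 0 (fully open) to 1 (shut). In form: [[[x, y, z], [ax, ay, az], hand], ...]. A call has 1 to 8 rows; each row shifts and turns the commanded pose from where the row before left it, along the tool's axes as they then stand; what a row does not reach is not made up. A row lasts 1/8 s, in which the tool goes at most 62.5 mm and 10.7 degrees, less where a joint would pass 70% of its speed; a pose out of reach is approached as far as the arm can. A call is refused whole if a number of a shift passes 0.0625 or a number of a turn 0.188, either way. A call with a gripper value outside its range is refused whole. The fingers move at their own pace and stop on an object; the grip force is fixed at half the most. Time passes only in rows, so rows that do not move let the fingers close. It gives the time, the measured TCP pose, the force and the opening at its end, in the units of the state.
- env.state(): the state, without advancing time (a new reading comes with each control period).
- env.get_image(name): name is "scene" or "top" or "wrist"; returns a dict with "color" (420x560x3 uint8, red, green, blue), "camera_matrix" (3x3 intrinsics, pixels), "R" (3x3) and "t" (3): a world point X has camera coordinates R X + t; the wrist camera has in their place "mount" (4x4, takes a point from camera to tool coordinates, whose origin is the TCP and whose axes are the flange's). Camera axes: x right, y down, z forward; pixel columns grow to the right and rows downward; lengths in m; the calibration is good to about 2 mm. The wrist camera is an equidistant fisheye: a pixel r from the principal point sees the ray r / f radians off the axis. A picture is of the moment at which its call begins: read the wrist's pose just before it. There is no depth.
- env.sign_off(): hands the job in, once; it reports no verdict.
The state is a dict: "t": time; "joints": joint angles; "joint_vel": joint speeds; "effort": joint torques, N m; "tcp_pos": TCP position; "tcp_rot": TCP orientation; "ft_force": force on the tool from outside, world axes, zero at the start; "wrist_torque": the same for the moment, N m; "opening": finger opening in m.
Only numpy, scipy, OpenCV 4.12 (cv2) and the standard library are available. Lean on these libraries where they do the work, as an engineer would, in place of code of your own. Each camera call takes 0.05 s, during which the arm holds its last target.

## Working session

There is one attempt and no reset: what is moved stays moved. The work goes in short steps, Python scripts to look and compute and a shell command to move; the robot and the scene stay as the last step left them, time stands still between calls to the robot, and variables do not carry over. Pictures are saved under pics/ and viewed, and the job is handed in when it is done.

```bash
ls; mkdir -p pics
python3 - <<'E'
from plant import env
import cv2
s=env.state();print({k:s[k] for k in s}, env.tip_reach)
for n in("scene","top","wrist"):
    d=env.get_image(n);cv2.imwrite(f"pics/{n}0.png",d["color"][:,:,::-1])
    print(n,{k:d[k].round(4).tolist() for k in d if k!="color"})
E
```

```text
pics
{'t': 0.0, 'joints': array([-0.97383559,  0.50181252, -0.42677524,  1.5514682 ,  0.22082555,
        1.13830555, -0.21031724]), 'joint_vel': array([-0.00038944, -0.00010518, -0.00061885, -0.00145932,  0.00034535,
       -0.00030704,  0.00060464]), 'effort': array([ 2.28302715e-04, -5.66588473e+01, -5.81615075e+00, -2.79116714e+01,
       -6.85613696e-02,  3.09703744e-02,  2.10016947e-04]), 'tcp_pos': array([0.21277188, 0.61345458, 0.23369152]), 'tcp_rot': array([-3.13965931e+00, -2.35884022e-05,  2.80786986e+00]), 'ft_force': array([0.13986011, 0.51414191, 0.08248453]), 'wrist_torque': array([ 0.03730034, -0.01556677,  0.02677671]), 'opening': 0.09153239946545129} 0.008
scene {'camera_matrix': [[452.068, 0.0, 279.2264], [0.0, 452.068, 209.5049], [0.0, 0.0, 1.0]], 'R': [[-0.2483, 0.9686, 0.0152], [0.593, 0.1644, -0.7883], [-0.766, -0.1867, -0.6152]], 't': [0.1691, -0.2191, 1.5528]}
top {'camera_matrix': [[473.7867, 0.0, 288.001], [0.0, 473.7867, 210.1884], [0.0, 0.0, 1.0]], 'R': [[0.0197, -0.9998, -0.0011], [-0.9919, -0.0194, -0.1251], [0.1251, 0.0036, -0.9921]], 't': [-0.0428, 0.5732, 1.0526]}
wrist {'camera_matrix': [[325.1923, 0.0, 279.7695], [0.0, 325.1923, 206.4937], [0.0, 0.0, 1.0]], 'mount': [[-0.0003, -0.9616, -0.2746, 0.0742], [1.0, -0.0002, -0.0004, -0.0007], [0.0003, -0.2746, 0.9616, -0.1485], [0.0, 0.0, 0.0, 1.0]]}
```

View pics/scene0.png

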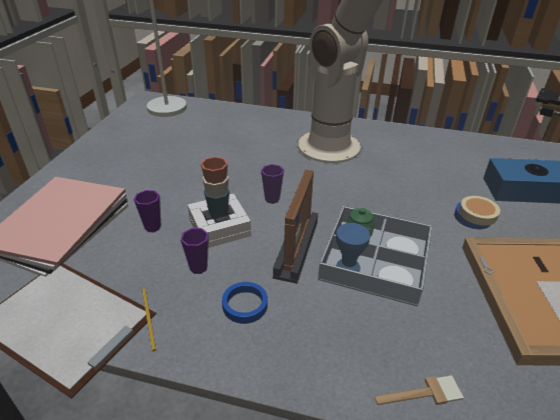

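View pics/top0.png

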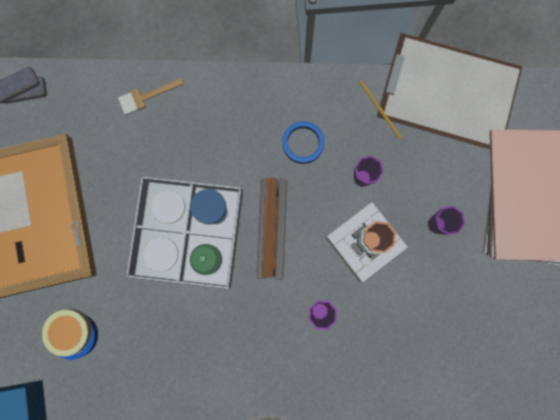

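View pics/wrist0.png

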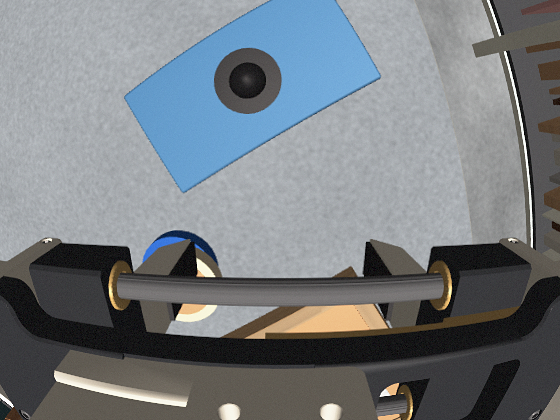

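The stack stands in its block at about top px (375,238). The tray has pads in its left column at (168,206) and (158,253), with the vase at (208,206) and the jar at (206,259). The purple ones are look-alikes. Next I'll enlarge the crops.

Run:
```python
import cv2
t=cv2.imread("pics/top0.png");s=cv2.imread("pics/scene0.png")
cv2.imwrite("pics/t_stack.png",cv2.resize(t[190:300,315:425],None,fx=5.4,fy=5.4,interpolation=cv2.INTER_CUBIC))
cv2.imwrite("pics/t_tray.png",cv2.resize(t[170:295,120:250],None,fx=4.8,fy=4.8,interpolation=cv2.INTER_CUBIC))
cv2.imwrite("pics/s_stack.png",cv2.resize(s[150:250,175:265],None,fx=6,fy=6,interpolation=cv2.INTER_CUBIC))
```

```text
(no output)
```

View pics/t_stack.png

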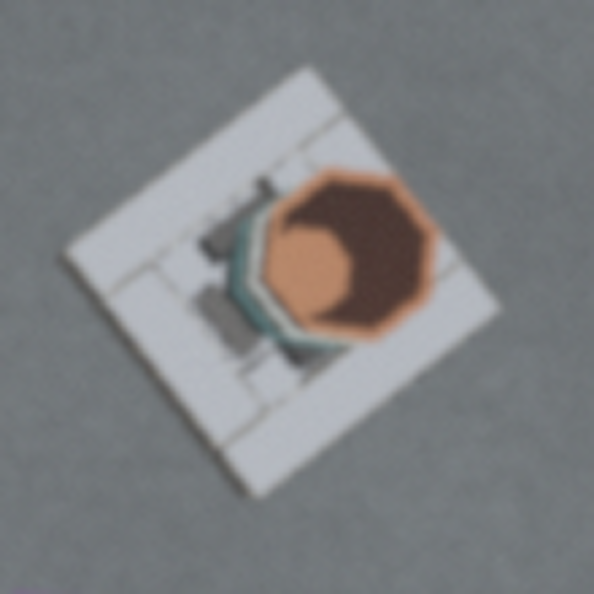

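View pics/t_tray.png

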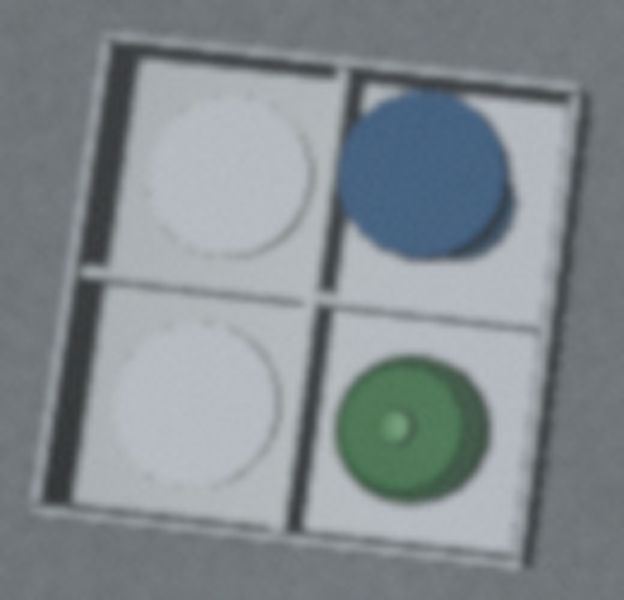

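View pics/s_stack.png

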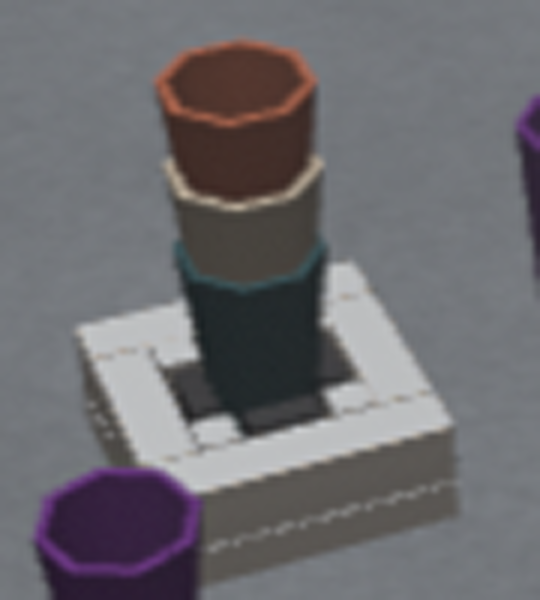

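```bash
cat > h.py <<'E'
import numpy as np
from plant import env
from scipy.spatial.transform import Rotation as Rn
CAL={}
def unproj(d,px,z):
    K,R,t=d["camera_matrix"],d["R"],d["t"]
    c=-R.T@t; r=R.T@np.linalg.inv(K)@np.array([px[0],px[1],1.])
    return c+r*(z-c[2])/r[2]
def proj(d,X):
    K,R,t=d["camera_matrix"],d["R"],d["t"]; c=K@(R@np.asarray(X)+t); return c[:2]/c[2]
def plan(pos,yaw):
    """remaining shift in tool axes to reach pos, yaw (tool down)"""
    s=env.state(); R=Rn.from_euler("xyz",s["tcp_rot"])
    T=Rn.from_euler("xyz",[np.pi,0,yaw])
    d=R.inv().apply(np.asarray(pos)-s["tcp_pos"]); rv=(R.inv()*T).as_rotvec()
    print("t %.3f"%s["t"],"pos",s["tcp_pos"].round(4),"rot",s["tcp_rot"].round(3),"F",s["ft_force"].round(1),"open %.4f"%s["opening"])
    print("tool shift",d.round(4),"turn",rv.round(4))
E
python3 - <<'E'
from h import *
d=env.get_image("top")
C=[unproj(d,(315+x/5.4,190+y/5.4),.052) for x,y in[(310,65),(500,308),(257,498),(66,250)]]
C=np.array(C);print(C.round(4),C.mean(0).round(4))
for i in range(4):
    e=C[(i+1)%4]-C[i];print(np.linalg.norm(e).round(4),np.degrees(np.arctan2(e[1],e[0])).round(1))
print("rim",unproj(d,(315+352/5.4,190+254/5.4),.2))
for x,y in[(230,176),(197,406)]:print("pad",unproj(d,(120+x/4.8,170+y/4.8),.013))
T=np.array([unproj(d,(120+x/4.8,170+y/4.8),.055) for x,y in[(107,36),(582,85),(525,567),(33,507)]])
print(T.round(4),T.mean(0))
print("vase",unproj(d,(120+423/4.8,170+173/4.8),.115),"jar",unproj(d,(120+405/4.8,170+428/4.8),.06))
for p in [(262,178),(279,178),(276,278),(259,278)]:print("pic",unproj(d,p,.17))
s=env.get_image("scene")
print("rim scene",unproj(s,(175+238/6,150+82/6),.2),[ (proj(s,[C.mean(0)[0],C.mean(0)[1],z])-[175,150])*6 for z in(.2,.16)])
E
```

```text
[[ 0.5942 -0.2227  0.052 ]
 [ 0.4939 -0.3012  0.052 ]
 [ 0.4139 -0.2004  0.052 ]
 [ 0.5144 -0.121   0.052 ]] [ 0.5041 -0.2113  0.052 ]
0.1274 -141.9
0.1287 128.4
0.1282 38.3
0.1293 -51.9
rim [ 0.50434125 -0.21150454  0.2       ]
pad [0.57960992 0.2507088  0.013     ]
pad [0.46725046 0.26089728 0.013     ]
[[0.64   0.3016 0.055 ]
 [0.6209 0.0755 0.055 ]
 [0.3953 0.0945 0.055 ]
 [0.4182 0.323  0.055 ]] [0.51857787 0.19865762 0.055     ]
vase [0.5695028  0.13856945 0.115     ] jar [0.45775959 0.15160599 0.06      ]
pic [0.62179731 0.02198153 0.17      ]
pic [ 0.62246795 -0.01252204  0.17      ]
pic [ 0.42143164 -0.01102016  0.17      ]
pic [0.42077048 0.02258136 0.17      ]
rim scene [ 0.50805483 -0.20661858  0.2       ] [array([230.43118772,  75.19882623]), array([237.71663328, 158.6696421 ])]
```

```bash
python3 -m pendant '[[[0,0,-0.012],[0,0,0.17],0],[[0,0,-0.012],[0,0,0.17],0],[[0,0,-0.012],[0,0,0.17],0],[[0,0,-0.012],[0,0,0.17],0],[[0,0,-0.012],[0,0,0.17],0],[[0,0,-0.012],[0,0,0.17],0],[[0,0,-0.012],[0,0,0.17],0],[[0,0,-0.012],[0,0,0.17],0]]'; python3 -c "
from h import *
plan([.505,-.211,.32],np.radians(83.2))"
```

```text
t: 1.25
tcp_pos: [0.2128, 0.614, 0.3309]
tcp_rot: [-3.141, 0.0, 1.442]
ft_force: [-0.8, 0.3, -0.6]
opening: 0.0916
t 1.250 pos [0.2128 0.614  0.3309] rot [-3.141  0.     1.442] F [-0.8  0.3 -0.6] open 0.0916
tool shift [-0.7808  0.3955  0.0111] turn [-0.0002  0.0004 -0.0097]
```

```bash
python3 -m pendant '[[[-0.03,0.06,0],[0,0,0],0],[[-0.05,0.06,0],[0,0,0],0],[[-0.055,0.05,0],[0,0,0],0],[[-0.06,0.04,0],[0,0,0],0],[[-0.06,0.03,0],[0,0,0],0],[[-0.06,0.02,0],[0,0,0],0],[[-0.06,0.02,0],[0,0,0],0],[[-0.06,0.02,0],[0,0,0],0]]'; python3 -c "
from h import *
plan([.505,-.211,.32],np.radians(83.2))"
```

```text
t: 2.25
tcp_pos: [0.4298, 0.1823, 0.3309]
tcp_rot: [3.141, -0.0, 1.448]
ft_force: [1.0, -1.2, -0.3]
opening: 0.0918
t 2.250 pos [0.4298 0.1823 0.3309] rot [ 3.141 -0.     1.448] F [ 1.  -1.2 -0.3] open 0.0918
tool shift [-0.3811  0.1228  0.0108] turn [ 0.0005 -0.0005 -0.0042]
```

```bash
python3 -m pendant '[[[-0.055,0.018,0],[0,0,0],0],[[-0.055,0.018,0],[0,0,0],0],[[-0.055,0.018,0],[0,0,0],0],[[-0.055,0.017,0],[0,0,0],0],[[-0.055,0.017,0],[0,0,0],0],[[-0.05,0.017,0],[0,0,0],0],[[-0.03,0.007,0],[0,0,0],0],[[0,0,0],[0,0,0],0]]'
python3 - <<'E'
from h import *
import cv2
plan([.505,-.211,.32],np.radians(83.2))
d=env.get_image("wrist");cv2.imwrite("pics/w1.png",d["color"][:,:,::-1])
E
```

```text
t: 3.25
tcp_pos: [0.4967, -0.1848, 0.3306]
tcp_rot: [-3.141, 0.001, 1.443]
ft_force: [-0.4, 0.7, 0.1]
opening: 0.0916
t 3.250 pos [ 0.4967 -0.1848  0.3306] rot [-3.141e+00  1.000e-03  1.443e+00] F [-0.4  0.7  0.1] open 0.0916
tool shift [-0.0249  0.0116  0.0106] turn [-0.0003  0.0013 -0.0095]
```

View pics/w1.png

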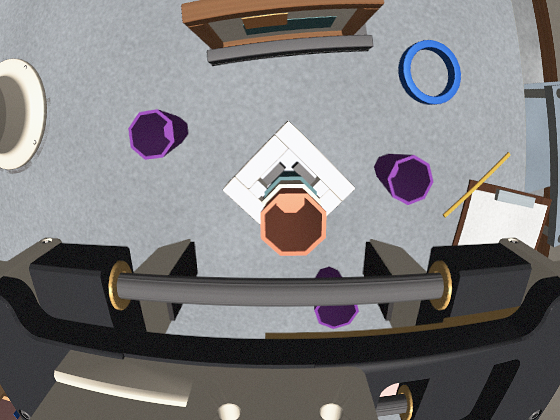

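```bash
cat >> h.py <<'E'
def wray(d,px):
    K=d["camera_matrix"];v=np.array([px[0]-K[0,2],px[1]-K[1,2]]);r=np.hypot(*v);a=r/K[0,0]
    return np.array([*(v/r*np.sin(a)),np.cos(a)])
def wunproj(d,s,px,z):
    M=d["mount"];R=Rn.from_euler("xyz",s["tcp_rot"]).as_matrix()
    o=s["tcp_pos"]+R@M[:3,3]; r=R@M[:3,:3]@wray(d,px)
    return o+r*(z-o[2])/r[2]
E
python3 - <<'E'
import cv2
w=cv2.imread("pics/w1.png")
cv2.imwrite("pics/w1c.png",cv2.resize(w[110:270,210:370],None,fx=3.7,fy=3.7,interpolation=cv2.INTER_CUBIC))
E
```

```text
(no output)
```

View pics/w1c.png

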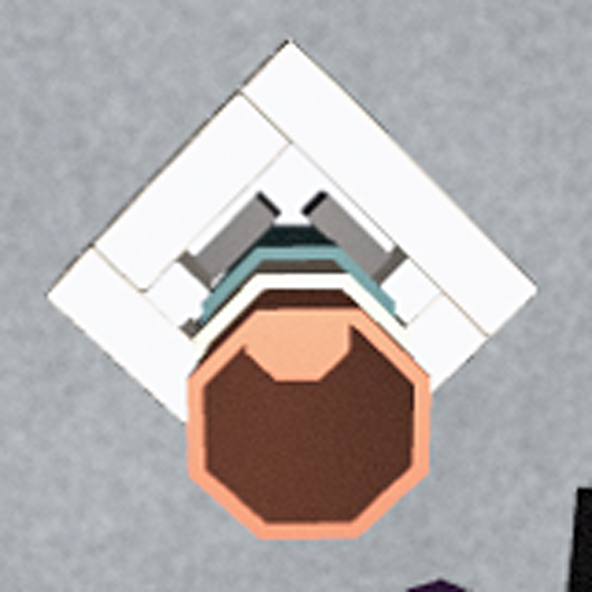

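Run:
```python
from h import *
s=env.state();d=env.get_image("wrist")
P=np.array([wunproj(d,s,(210+x/3.7,110+y/3.7),.2) for x,y in[(258,308),(350,308),(430,378),(430,467),(357,538),(265,540),(190,470),(187,378)]])
print(P.round(4).tolist());c=P.mean(0);print(c)
for i in range(8):
    e=P[(i+1)%8]-P[i];print(np.linalg.norm(e[:2]).round(4),np.degrees(np.arctan2(e[1],e[0])).round(1))
for i in range(4):print("across corners",np.linalg.norm(P[i]-P[i+4]))
plan([c[0],c[1],.25],np.radians(83.2))
```

```text
[[0.4972, -0.1768, 0.2], [0.519, -0.1795, 0.2], [0.5366, -0.1994, 0.2], [0.5347, -0.2226, 0.2], [0.5146, -0.2396, 0.2], [0.4913, -0.2371, 0.2], [0.4752, -0.2158, 0.2], [0.4779, -0.192, 0.2]]
[ 0.50581726 -0.20783299  0.2       ]
0.022 -7.1
0.0266 -48.4
0.0233 -94.7
0.0263 -139.9
0.0234 173.9
0.0268 127.2
0.024 83.5
0.0245 38.2
across corners 0.06516298874353271
across corners 0.06386151670391257
across corners 0.06358513402399102
across corners 0.06459716329150178
t 3.350 pos [ 0.4972 -0.1811  0.3304] rot [-3.141e+00 -1.000e-03  1.448e+00] F [-0.8  0.2 -0.6] open 0.0918
tool shift [-0.0255  0.0119  0.0804] turn [-0.0007 -0.0007 -0.0044]
```

```bash
python3 -m pendant '[[[-0.013,0.0055,0.01],[0,0,0],0],[[-0.013,0.0055,0.02],[0,0,0],0],[[0,0,0.02],[0,0,0],0],[[0,0,0.02],[0,0,0],0],[[0,0,0.01],[0,0,0],0],[[0,0,0],[0,0,0],0]]'
python3 - <<'E'
from h import *
import cv2
plan([.505,-.209,.173],np.radians(83.2))
d=env.get_image("wrist");cv2.imwrite("pics/w2.png",cv2.resize(d["color"][100:300,180:380,::-1],None,fx=3,fy=3,interpolation=cv2.INTER_CUBIC))
plan([.505,-.209,.173],np.radians(83.2))
E
```

```text
t: 4.1
tcp_pos: [0.5044, -0.2089, 0.2494]
tcp_rot: [-3.139, -0.0, 1.448]
ft_force: [-0.0, -0.4, 0.2]
opening: 0.0922
t 4.100 pos [ 0.5044 -0.2089  0.2494] rot [-3.139 -0.     1.448] F [-0.  -0.4  0.2] open 0.0922
tool shift [-0.      0.0008  0.0764] turn [-0.0024 -0.     -0.0044]
t 4.150 pos [ 0.505  -0.2091  0.2503] rot [-3.141  0.     1.448] F [ 0.6 -0.2 -0.4] open 0.0920
tool shift [0.0001 0.0001 0.0773] turn [-0.0007  0.0001 -0.0044]
```

View pics/w2.png

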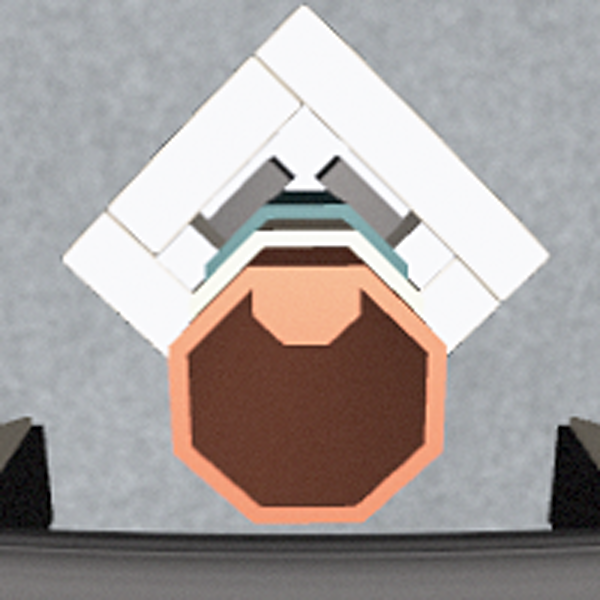

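Run:
```python
from h import *
s=env.state();d=env.get_image("wrist");M=d["mount"]
P=[]
for x,y in[(250,266),(363,266),(446,350),(443,440),(368,522),(255,522),(175,440),(169,348)]:
    o=M[:3,3];r=M[:3,:3]@wray(d,(180+x/3,100+y/3));P.append(o+r*((s["tcp_pos"][2]-.2)-o[2])/r[2])
P=np.array(P);print(P.round(4),P.mean(0).round(4))
```

```text
[[ 0.0281 -0.0107  0.0503]
 [ 0.0281  0.0129  0.0503]
 [ 0.0097  0.0312  0.0503]
 [-0.0114  0.0316  0.0503]
 [-0.0318  0.0153  0.0503]
 [-0.0318 -0.0106  0.0503]
 [-0.0113 -0.028   0.0503]
 [ 0.0101 -0.0284  0.0503]] [-0.0013  0.0017  0.0503]
```

```bash
python3 -m pendant '[[[-0.001,0.0015,0.015],[0,0,-0.004],0],[[0,0,0.02],[0,0,0],0],[[0,0,0.02],[0,0,0],0],[[0,0,0.015],[0,0,0],0],[[0,0,0.007],[0,0,0],0],[[0,0,0],[0,0,0],0]]'
python3 - <<'E'
from h import *
plan([.505,-.209,.173],np.radians(83.2))
E
```

```text
t: 4.95
tcp_pos: [0.5063, -0.2101, 0.1734]
tcp_rot: [-3.141, -0.0, 1.452]
ft_force: [-0.1, 0.0, -0.0]
opening: 0.0917
t 4.950 pos [ 0.5063 -0.2101  0.1734] rot [-3.141 -0.     1.452] F [-0.1  0.  -0. ] open 0.0917
tool shift [ 0.0009 -0.0014  0.0004] turn [-0.0007 -0.     -0.0003]
```

```bash
python3 -m pendant '[[[0,0,0],[0,0,0],0.3],[[0,0,0],[0,0,0],0.3],[[0,0,0],[0,0,0],0.4],[[0,0,0],[0,0,0],1],[[0,0,0],[0,0,0],1],[[0,0,0],[0,0,0],1]]'
python3 - <<'E'
from h import *
import cv2
plan([.505,-.209,.173],np.radians(83.2))
d=env.get_image("wrist");cv2.imwrite("pics/w3.png",d["color"][:,:,::-1])
d=env.get_image("scene");cv2.imwrite("pics/s3.png",cv2.resize(d["color"][100:280,130:330,::-1],None,fx=3,fy=3,interpolation=cv2.INTER_CUBIC))
E
```

```text
t: 5.7
tcp_pos: [0.5063, -0.2101, 0.174]
tcp_rot: [-3.142, -0.0, 1.452]
ft_force: [-3.4, 0.1, 4.9]
opening: 0.0587
t 5.700 pos [ 0.5063 -0.2101  0.174 ] rot [-3.142 -0.     1.452] F [-3.4  0.1  4.9] open 0.0587
tool shift [ 0.0009 -0.0015  0.001 ] turn [-0.0001 -0.0001 -0.0003]
```

View pics/w3.png

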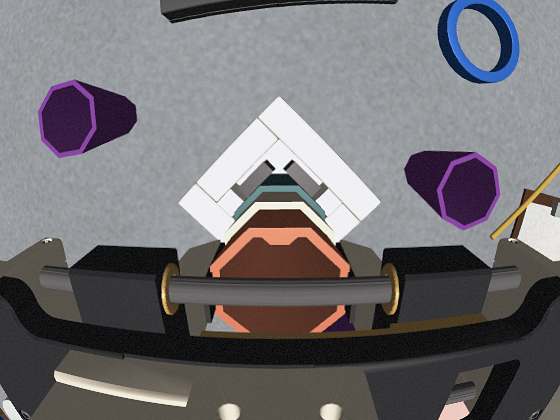

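View pics/s3.png

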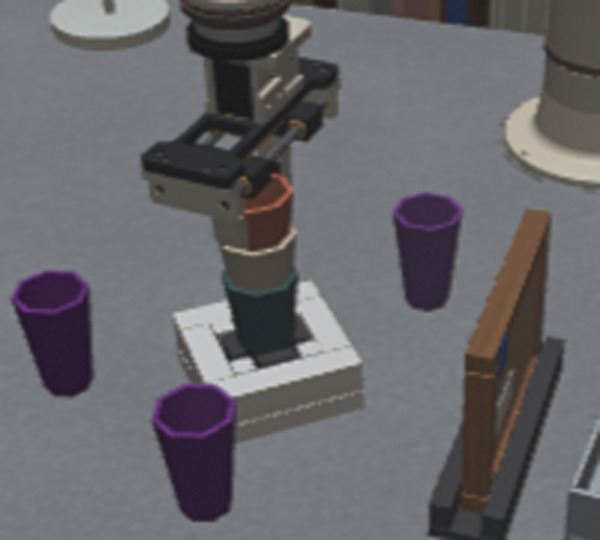

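```bash
python3 -m pendant '[[[0,-0.001,0],[0,0,0],1],[[0,0,-0.001],[0,0,0],1]]'; python3 -m pendant '[[[0,0,-0.001],[0,0,0],1],[[0,0,-0.002],[0,0,0],1]]';python3 -m pendant '[[[0,0,-0.002],[0,0,0],1],[[0,0,-0.002],[0,0,0],1]]'
python3 - <<'E'
from h import *
import cv2
d=env.get_image("scene");cv2.imwrite("pics/s4.png",cv2.resize(d["color"][150:250,175:265,::-1],None,fx=6,fy=6,interpolation=cv2.INTER_CUBIC))
E
```

```text
t: 6.05
tcp_pos: [0.5058, -0.2099, 0.1744]
tcp_rot: [3.141, 0.0, 1.452]
ft_force: [0.9, -0.9, -1.7]
opening: 0.0586
t: 6.3
tcp_pos: [0.5056, -0.2099, 0.1776]
tcp_rot: [3.142, 0.0, 1.452]
ft_force: [1.0, -0.6, -2.3]
opening: 0.0589
t: 6.55
tcp_pos: [0.5053, -0.2099, 0.1818]
tcp_rot: [-3.141, -0.0, 1.452]
ft_force: [0.1, -0.3, -1.4]
opening: 0.0587
```

View pics/s4.png

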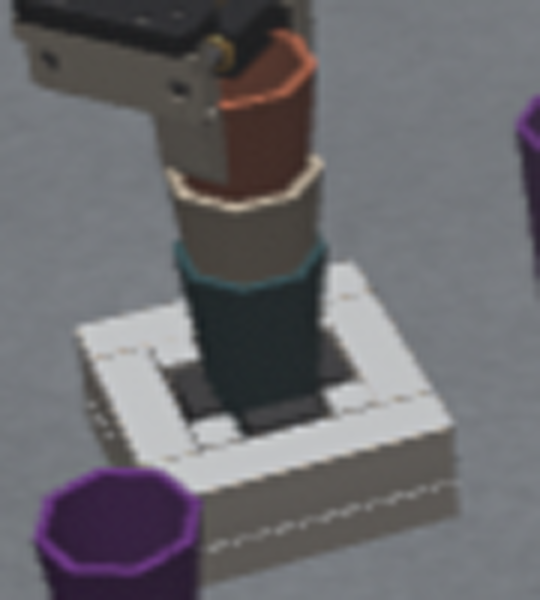

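```bash
python3 -m pendant '[[[0,0,-0.005],[0,0,0],1],[[0,0,-0.008],[0,0,0],1],[[0,0,-0.01],[0,0,0],1],[[0,0,-0.01],[0,0,0],1],[[0,0,-0.01],[0,0,0],1]]'
python3 - <<'E'
from h import *
import cv2
d=env.get_image("scene");cv2.imwrite("pics/s5.png",cv2.resize(d["color"][130:250,175:265,::-1],None,fx=5,fy=5,interpolation=cv2.INTER_CUBIC))
E
```

```text
t: 7.22
tcp_pos: [0.5055, -0.21, 0.2256]
tcp_rot: [3.141, -0.0, 1.452]
ft_force: [-0.2, -0.5, -1.8]
opening: 0.0584
```

View pics/s5.png

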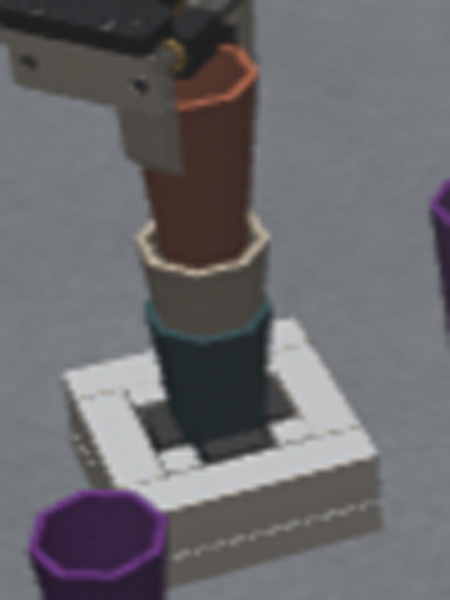

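```bash
python3 -m pendant '[[[0,0,-0.015],[0,0,0],1],[[0,0,-0.025],[0,0,0],1],[[0,0,-0.025],[0,0,0],1],[[0,0,-0.012],[0,0,0],1],[[0,0,0],[0,0,0],1]]'
python3 - <<'E'
from h import *
plan([.5796,.2507,.25],np.radians(84.8))
E
```

```text
t: 7.9
tcp_pos: [0.5058, -0.2101, 0.3025]
tcp_rot: [3.14, 0.0, 1.452]
ft_force: [-0.2, -0.6, -1.7]
opening: 0.0587
t 7.900 pos [ 0.5058 -0.2101  0.3025] rot [3.14  0.    1.452] F [-0.2 -0.6 -1.7] open 0.0587
tool shift [0.4663 0.0185 0.0525] turn [ 0.0017  0.0001 -0.0282]
```

```bash
python3 -m pendant '[[[0.015,0,0],[0,0,0],1],[[0.03,0.002,0],[0,0,-0.006],1],[[0.045,0.002,0],[0,0,-0.006],1],[[0.05,0.002,0],[0,0,-0.006],1],[[0.05,0.002,0],[0,0,-0.006],1],[[0.05,0.002,0],[0,0,-0.004],1],[[0.05,0.002,0],[0,0,0],1],[[0.05,0.002,0],[0,0,0],1]]';python3 -m pendant '[[[0.05,0.002,0],[0,0,0],1],[[0.04,0.002,0],[0,0,0],1],[[0.02,0,0.01],[0,0,0],1],[[0.01,0,0.015],[0,0,0],1],[[0,0,0.015],[0,0,0],1],[[0,0,0.01],[0,0,0],1],[[0,0,0],[0,0,0],1]]'
python3 - <<'E'
from h import *
import cv2
plan([.5796,.2507,.137],np.radians(84.8))
for n in("scene","top","wrist"):
    d=env.get_image(n);cv2.imwrite(f"pics/{n}6.png",d["color"][:,:,::-1])
    if n=="top":cv2.imwrite("pics/t6.png",cv2.resize(d["color"][150:300,100:260,::-1],None,fx=4,fy=4,interpolation=cv2.INTER_CUBIC))
    if n=="scene":cv2.imwrite("pics/s6.png",cv2.resize(d["color"][130:310,300:460,::-1],None,fx=3.3,fy=3.3,interpolation=cv2.INTER_CUBIC))
E
```

```text
t: 8.9
tcp_pos: [0.5528, 0.1296, 0.3004]
tcp_rot: [-3.139, 0.0, 1.481]
ft_force: [0.5, -0.3, -1.0]
opening: 0.0588
t: 9.78
tcp_pos: [0.5685, 0.244, 0.2505]
tcp_rot: [-3.14, 0.002, 1.478]
ft_force: [-0.1, 1.1, -1.4]
opening: 0.0587
t 9.775 pos [0.5685 0.244  0.2505] rot [-3.140e+00  2.000e-03  1.478e+00] F [-0.1  1.1 -1.4] open 0.0587
tool shift [0.0079 0.0106 0.1135] turn [-0.0017  0.0017 -0.0025]
```

View pics/s6.png

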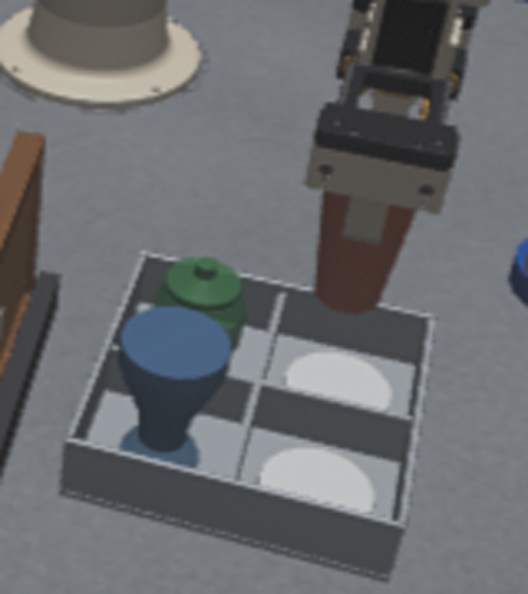

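View pics/wrist6.png

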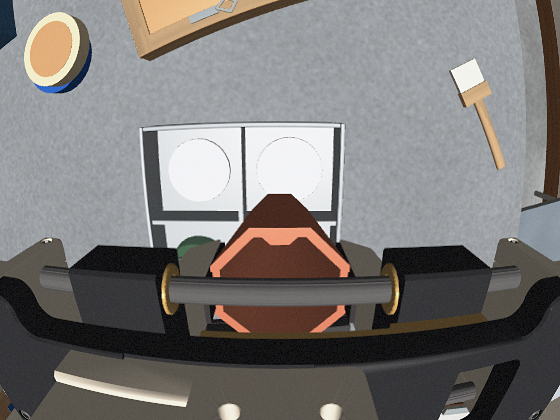

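Run:
```python
from h import *
s=env.state();d=env.get_image("wrist");print(s["tcp_pos"])
for p in[(289.5,168),(199.5,169.5)]:print(wunproj(d,s,p,.013))
# pads bounds
for p in[(257,168),(323,168),(289,137)]:print(wunproj(d,s,p,.013).round(4))
plan([.5796,.2507,.137],np.radians(84.8))
```

```text
[0.56942505 0.2453874  0.25241931]
[0.58183109 0.25509413 0.013     ]
[0.47165945 0.26440174 0.013     ]
[0.5428 0.2588 0.013 ]
[0.6224 0.2516 0.013 ]
[0.5845 0.2925 0.013 ]
t 9.975 pos [0.5695 0.2456 0.2526] rot [ 3.140e+00 -1.000e-03  1.479e+00] F [ 0.   0.3 -0.9] open 0.0588
tool shift [0.0059 0.0095 0.1156] turn [ 0.0013 -0.0008 -0.001 ]
```

```bash
python3 -m pendant '[[[0.004,0.005,0],[0,0,0],1],[[0.004,0.0055,0.01],[0,0,0],1],[[0,0,0.025],[0,0,0],1],[[0,0,0.03],[0,0,0],1],[[0,0,0.03],[0,0,0],1],[[0,0,0.025],[0,0,0],1],[[0,0,0.015],[0,0,0],1],[[0,0,0.01],[0,0,0],1]]'; python3 -m pendant '[[[0,0,0],[0,0,0],1],[[0,0,0],[0,0,0],1]]'
python3 - <<'E'
from h import *
import cv2
plan([.5806,.2525,.087],np.radians(84.8))
d=env.get_image("scene");cv2.imwrite("pics/s7.png",cv2.resize(d["color"][130:310,300:460,::-1],None,fx=3.3,fy=3.3,interpolation=cv2.INTER_CUBIC))
E
```

```text
t: 10.98
tcp_pos: [0.58, 0.253, 0.1057]
tcp_rot: [-3.141, 0.0, 1.48]
ft_force: [-0.1, -0.4, -1.7]
opening: 0.0585
t: 11.22
tcp_pos: [0.5808, 0.2533, 0.1077]
tcp_rot: [3.14, -0.001, 1.48]
ft_force: [-0.6, -0.5, -0.9]
opening: 0.0584
t 11.225 pos [0.5808 0.2533 0.1077] rot [ 3.14e+00 -1.00e-03  1.48e+00] F [-0.6 -0.5 -0.9] open 0.0584
tool shift [-0.0008 -0.0001  0.0207] turn [ 0.0014 -0.0009 -0.0003]
```

View pics/s7.png

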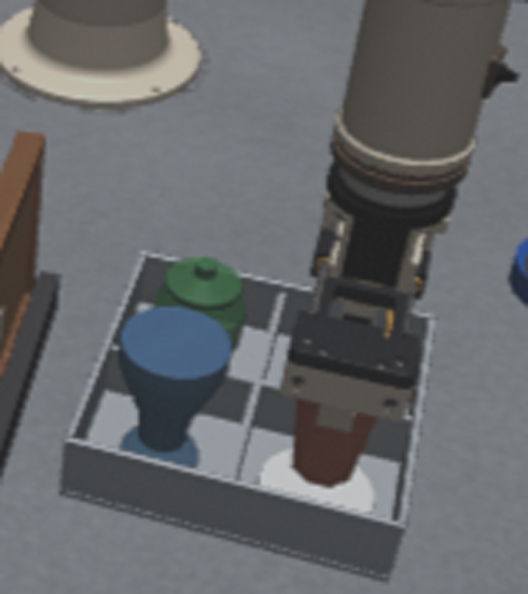

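```bash
python3 -m pendant '[[[0,0,0.008],[0,0,0],1],[[0,0,0.005],[0,0,0],1],[[0,0,0.002],[0,0,0],1]]';python3 -m pendant '[[[0,0,0.002],[0,0,0],1],[[0,0,0.001],[0,0,0],1]]';python3 -m pendant '[[[0,0,0.001],[0,0,0],1],[[0,0,0],[0,0,0],1]]'
```

```text
t: 11.65
tcp_pos: [0.5796, 0.2528, 0.0911]
tcp_rot: [-3.141, 0.0, 1.48]
ft_force: [0.1, 0.1, -2.2]
opening: 0.0584
t: 11.9
tcp_pos: [0.5801, 0.253, 0.0886]
tcp_rot: [3.142, -0.0, 1.48]
ft_force: [0.6, -0.2, -1.7]
opening: 0.0586
t: 12.15
tcp_pos: [0.58, 0.253, 0.0877]
tcp_rot: [-3.142, 0.0, 1.48]
ft_force: [-0.3, 0.0, -1.1]
opening: 0.0587
```

```bash
python3 -m pendant '[[[0,0,0.001],[0,0,0],1],[[0,0,0],[0,0,0],1]]';python3 -m pendant '[[[0,0,0.001],[0,0,0],1],[[0,0,0],[0,0,0],1]]'
```

```text
t: 12.4
tcp_pos: [0.5801, 0.253, 0.0867]
tcp_rot: [3.142, -0.0, 1.48]
ft_force: [-0.5, 0.1, -1.8]
opening: 0.0586
t: 12.65
tcp_pos: [0.5802, 0.2532, 0.0866]
tcp_rot: [3.141, -0.001, 1.48]
ft_force: [-2.4, -0.5, 5.3]
opening: 0.0587
```

```bash
python3 -m pendant '[[[0,0,0],[0,0,0],0.34],[[0,0,0],[0,0,0],0.3],[[0,0,0],[0,0,0],0.2],[[0,0,0],[0,0,0],0.15],[[0,0,0],[0,0,0],0.15]]'
python3 - <<'E'
from h import *
import cv2
d=env.get_image("wrist");cv2.imwrite("pics/w8.png",d["color"][:,:,::-1])
E
```

```text
t: 13.28
tcp_pos: [0.58, 0.253, 0.0856]
tcp_rot: [-3.141, 0.0, 1.48]
ft_force: [-0.5, -0.3, 0.1]
opening: 0.0778
```

View pics/w8.png

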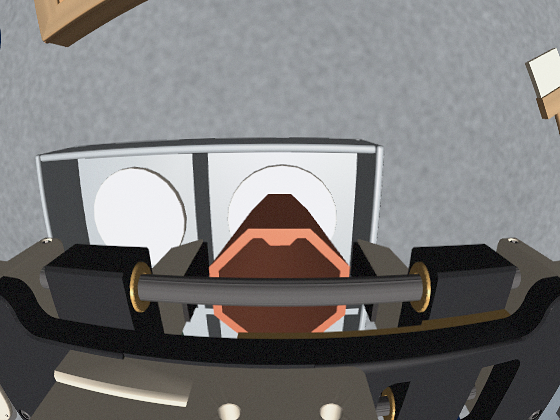

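Released, standing free with clear gaps to both fingers (rim 210–350, fingers at 200 and 358). Next I retract straight up and look.

```bash
python3 -m pendant '[[[0,0,-0.01],[0,0,0],0.15],[[0,0,-0.015],[0,0,0],0.15],[[0,0,-0.03],[0,0,0],0.15],[[0,0,-0.05],[0,0,0],0.1],[[0,0,-0.05],[0,0,0],0],[[0,0,-0.05],[0,0,0],0],[[0,0,-0.02],[0,0,0],0],[[-0.02,0,0],[0,0,0],0]]'
python3 - <<'E'
from h import *
import cv2
plan([.505,-.210,.31],np.radians(83.2))
d=env.get_image("scene");cv2.imwrite("pics/s9.png",cv2.resize(d["color"][130:310,180:460,::-1],None,fx=2.8,fy=2.8,interpolation=cv2.INTER_CUBIC))
E
```

```text
t: 14.32
tcp_pos: [0.5789, 0.2347, 0.3138]
tcp_rot: [3.137, -0.004, 1.483]
ft_force: [-0.1, -0.5, -0.1]
opening: 0.0916
t 14.325 pos [0.5789 0.2347 0.3138] rot [ 3.137 -0.004  1.483] F [-0.1 -0.5 -0.1] open 0.0916
tool shift [-0.4495 -0.0346  0.002 ] turn [ 0.0044 -0.0038  0.0308]
```

View pics/s9.png

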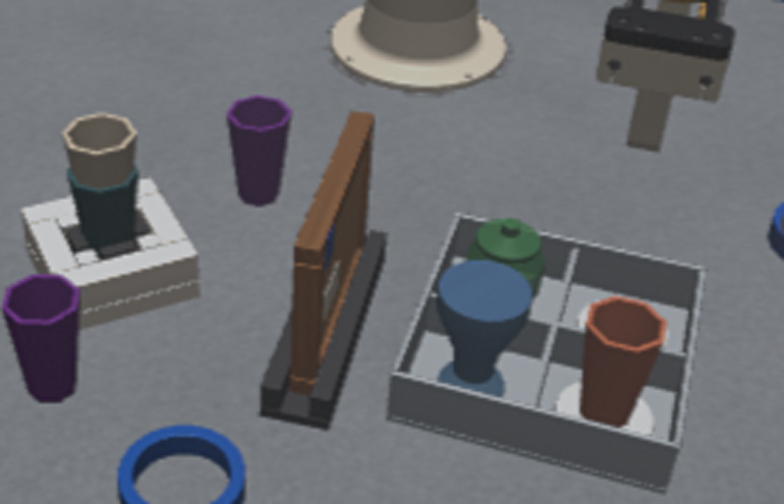

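The terracotta tumbler stands upright on the far pad, and the cream one is still seated in the teal one. Next I go back to the stack.

```bash
python3 -m pendant '[[[-0.04,-0.003,0],[0,0,0.01],0],[[-0.055,-0.004,0],[0,0,0.01],0],[[-0.06,-0.005,0],[0,0,0.01],0],[[-0.06,-0.005,0],[0,0,0],0],[[-0.06,-0.005,0],[0,0,0],0],[[-0.06,-0.005,0],[0,0,0],0],[[-0.06,-0.005,0],[0,0,0],0],[[-0.04,-0.003,0],[0,0,0],0]]';python3 -m pendant '[[[0,0,0.02],[0,0,0],0],[[0,0,0.02],[0,0,0],0],[[0,0,0.01],[0,0,0],0],[[0,0,0],[0,0,0],0]]'
python3 - <<'E'
from h import *
plan([.505,-.210,.21],np.radians(83.2))
E
```

```text
t: 15.38
tcp_pos: [0.4906, -0.1991, 0.3094]
tcp_rot: [-3.139, 0.001, 1.445]
ft_force: [0.7, 1.0, -0.4]
opening: 0.0918
t: 15.88
tcp_pos: [0.4925, -0.1951, 0.2595]
tcp_rot: [-3.139, -0.0, 1.449]
ft_force: [0.0, -0.3, 1.1]
opening: 0.0914
t 15.875 pos [ 0.4925 -0.1951  0.2595] rot [-3.139 -0.     1.449] F [ 0.  -0.3  1.1] open 0.0914
tool shift [-0.0132  0.0143  0.0494] turn [-0.0029 -0.0002 -0.0031]
```

```bash
python3 -m pendant '[[[-0.007,0.007,0],[0,0,-0.003],0],[[-0.007,0.007,0],[0,0,0],0],[[0,0,0.02],[0,0,0],0],[[0,0,0.02],[0,0,0],0],[[0,0,0.01],[0,0,0],0],[[0,0,0],[0,0,0],0],[[0,0,0],[0,0,0],0]]'
python3 - <<'E'
from h import *
import cv2
plan([.5055,-.210,.133],np.radians(83.2))
d=env.get_image("wrist");cv2.imwrite("pics/w10.png",cv2.resize(d["color"][100:300,180:380,::-1],None,fx=3,fy=3,interpolation=cv2.INTER_CUBIC))
E
```

```text
t: 16.75
tcp_pos: [0.5067, -0.2111, 0.2115]
tcp_rot: [3.14, 0.0, 1.453]
ft_force: [0.3, 0.2, -0.0]
opening: 0.092
t 16.750 pos [ 0.5067 -0.2111  0.2115] rot [3.14  0.    1.453] F [ 0.3  0.2 -0. ] open 0.0920
tool shift [ 0.0009 -0.0014  0.0785] turn [0.0013 0.0003 0.0006]
```

View pics/w10.png

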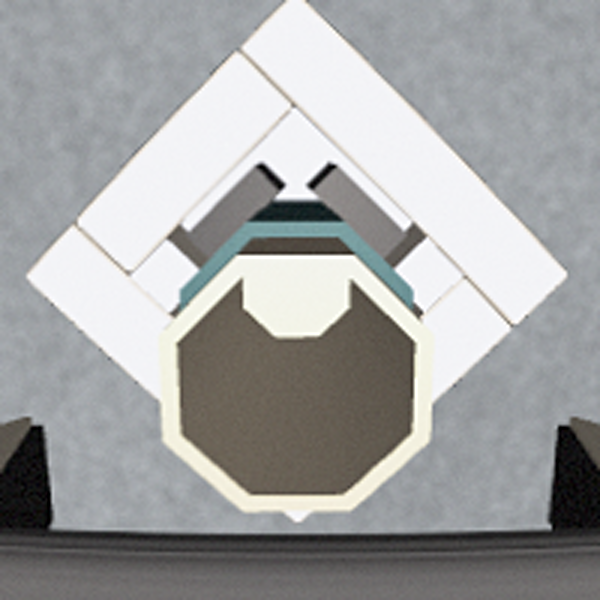

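```bash
python3 -m pendant '[[[0,-0.001,0.015],[0,0,0],0],[[0,0,0.02],[0,0,0],0],[[0,0,0.02],[0,0,0],0],[[0,0,0.015],[0,0,0],0],[[0,0,0.007],[0,0,0],0],[[0,0,0],[0,0,0],0.2],[[0,0,0],[0,0,0],0.3]]';python3 -m pendant '[[[0,0,0],[0,0,0],0.4],[[0,0,0],[0,0,0],1],[[0,0,0],[0,0,0],1],[[0,0,0],[0,0,0],1]]'
```

```text
t: 17.68
tcp_pos: [0.5056, -0.2108, 0.1343]
tcp_rot: [3.14, 0.0, 1.453]
ft_force: [-0.7, -0.7, -0.2]
opening: 0.0765
t: 18.18
tcp_pos: [0.5057, -0.2107, 0.1342]
tcp_rot: [3.14, 0.0, 1.453]
ft_force: [1.2, -0.9, 3.8]
opening: 0.0584
```

Low lateral force. Now I lift in small steps.

```bash
python3 -m pendant '[[[0,0,-0.001],[0,0,0],1],[[0,0,-0.001],[0,0,0],1]]'; python3 -m pendant '[[[0,0,-0.002],[0,0,0],1],[[0,0,-0.002],[0,0,0],1]]';python3 -m pendant '[[[0,0,-0.002],[0,0,0],1],[[0,0,-0.002],[0,0,0],1]]'
python3 - <<'E'
from h import *
import cv2
d=env.get_image("scene");cv2.imwrite("pics/s11.png",cv2.resize(d["color"][150:250,175:265,::-1],None,fx=6,fy=6,interpolation=cv2.INTER_CUBIC))
E
```

```text
t: 18.42
tcp_pos: [0.5054, -0.2105, 0.1355]
tcp_rot: [3.141, 0.0, 1.453]
ft_force: [3.0, -0.4, -3.4]
opening: 0.0586
t: 18.68
tcp_pos: [0.5051, -0.2104, 0.1398]
tcp_rot: [-3.141, -0.0, 1.453]
ft_force: [1.9, 0.4, -1.8]
opening: 0.0586
t: 18.92
tcp_pos: [0.5047, -0.2104, 0.1438]
tcp_rot: [-3.141, -0.0, 1.453]
ft_force: [2.7, 0.5, -1.6]
opening: 0.0586
```

View pics/s11.png

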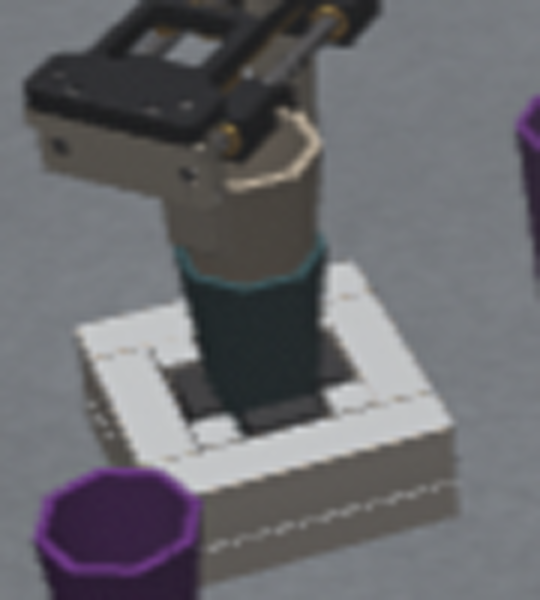

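```bash
python3 -m pendant '[[[0,0.001,-0.004],[0,0,0],1],[[0,0,-0.008],[0,0,0],1],[[0,0,-0.01],[0,0,0],1],[[0,0,-0.01],[0,0,0],1],[[0,0,-0.01],[0,0,0],1]]'; python3 -m pendant '[[[0,0,-0.01],[0,0,0],1],[[0,0,-0.02],[0,0,0],1],[[0,0,-0.03],[0,0,0],1],[[0,0,-0.03],[0,0,0],1],[[0,0,-0.02],[0,0,0],1],[[0,0,-0.005],[0,0,0],1],[[0,0,0],[0,0,0],1]]'
python3 - <<'E'
from h import *
import cv2
plan([.469,.2625,.25],np.radians(84.8))
d=env.get_image("scene");cv2.imwrite("pics/s12.png",cv2.resize(d["color"][80:280,130:330,::-1],None,fx=3,fy=3,interpolation=cv2.INTER_CUBIC))
E
```

```text
t: 19.6
tcp_pos: [0.5061, -0.2107, 0.1866]
tcp_rot: [3.141, 0.0, 1.453]
ft_force: [0.4, 0.1, -1.0]
opening: 0.0584
t: 20.48
tcp_pos: [0.5059, -0.2105, 0.3005]
tcp_rot: [-3.141, -0.0, 1.453]
ft_force: [-1.0, 1.1, -1.4]
opening: 0.0585
t 20.475 pos [ 0.5059 -0.2105  0.3005] rot [-3.141 -0.     1.453] F [-1.   1.1 -1.4] open 0.0585
tool shift [ 0.4654 -0.0923  0.0506] turn [-0.0001 -0.0002 -0.0272]
```

View pics/s12.png

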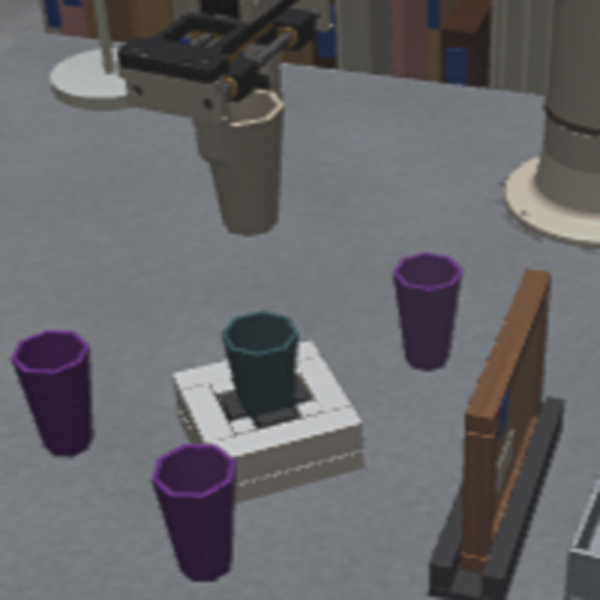

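```bash
python3 -m pendant '[[[0.015,-0.003,0],[0,0,0],1],[[0.03,-0.006,0],[0,0,-0.006],1],[[0.045,-0.009,0],[0,0,-0.006],1],[[0.05,-0.01,0],[0,0,-0.006],1],[[0.05,-0.01,0],[0,0,-0.006],1],[[0.05,-0.01,0],[0,0,-0.004],1],[[0.05,-0.01,0],[0,0,0],1],[[0.05,-0.01,0],[0,0,0],1]]';python3 -m pendant '[[[0.05,-0.01,0],[0,0,0],1],[[0.04,-0.008,0],[0,0,0],1],[[0.025,-0.004,0.01],[0,0,0],1],[[0.01,-0.002,0.015],[0,0,0],1],[[0,0,0.015],[0,0,0],1],[[0,0,0.01],[0,0,0],1],[[0,0,0],[0,0,0],1]]'
python3 - <<'E'
from h import *
import cv2
s=env.state();d=env.get_image("wrist");cv2.imwrite("pics/w13.png",d["color"][:,:,::-1])
plan([.468,.263,.087],np.radians(84.8))
E
```

```text
t: 21.52
tcp_pos: [0.4713, 0.1369, 0.3001]
tcp_rot: [-3.141, 0.0, 1.482]
ft_force: [0.6, 0.5, -0.7]
opening: 0.0588
t: 22.4
tcp_pos: [0.4598, 0.2594, 0.2496]
tcp_rot: [-3.14, 0.002, 1.479]
ft_force: [0.5, -0.2, -1.4]
opening: 0.0587
t 22.450 pos [0.4602 0.2599 0.2504] rot [-3.141e+00  1.000e-03  1.479e+00] F [-0.2 -0.  -1.1] open 0.0581
tool shift [0.0039 0.0076 0.1634] turn [-0.0005  0.0007 -0.0011]
```

View pics/w13.png

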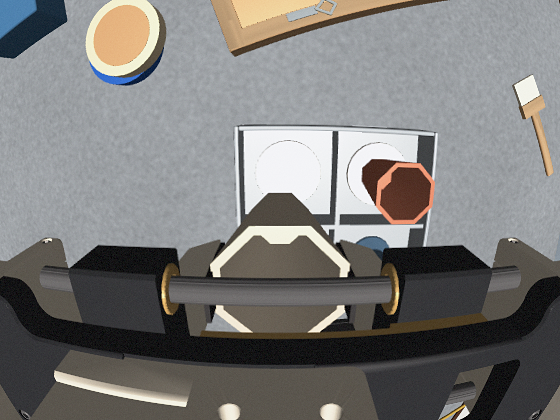

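```bash
python3 - <<'E'
from h import *
s=env.state();d=env.get_image("wrist");print(wunproj(d,s,(288.5,170.5),.013))
E
python3 -m pendant '[[[0.0025,0.004,0],[0,0,0],1],[[0.0025,0.004,0.01],[0,0,0],1],[[0,0,0.025],[0,0,0],1],[[0,0,0.03],[0,0,0],1],[[0,0,0.03],[0,0,0],1],[[0,0,0.025],[0,0,0],1],[[0,0,0.015],[0,0,0],1],[[0,0,0.01],[0,0,0],1]]'; python3 -m pendant '[[[0,0,0],[0,0,0],1],[[0,0,0],[0,0,0],1]]'
python3 - <<'E'
from h import *
import cv2
plan([.468,.263,.087],np.radians(84.8))
d=env.get_image("scene");cv2.imwrite("pics/s14.png",cv2.resize(d["color"][130:310,300:460,::-1],None,fx=3.3,fy=3.3,interpolation=cv2.INTER_CUBIC))
E
```

```text
[0.4707254  0.26675791 0.013     ]
t: 23.5
tcp_pos: [0.4685, 0.2654, 0.1049]
tcp_rot: [-3.141, 0.0, 1.481]
ft_force: [0.8, -0.5, -1.4]
opening: 0.0587
t: 23.75
tcp_pos: [0.4691, 0.2658, 0.1065]
tcp_rot: [3.14, -0.001, 1.481]
ft_force: [-0.2, 1.4, -1.3]
opening: 0.0585
t 23.750 pos [0.4691 0.2658 0.1065] rot [ 3.140e+00 -1.000e-03  1.481e+00] F [-0.2  1.4 -1.3] open 0.0585
tool shift [-0.0029 -0.0009  0.0195] turn [ 0.0012 -0.001   0.0008]
```

View pics/s14.png

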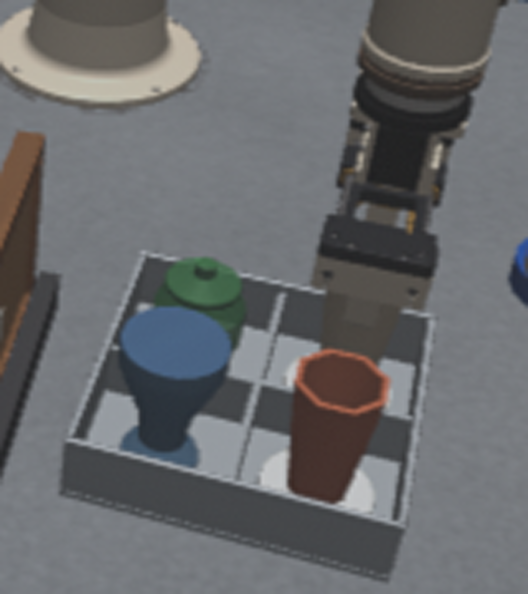

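```bash
python3 -m pendant '[[[-0.002,0,0.007],[0,0,0],1],[[0,0,0.005],[0,0,0],1],[[0,0,0.002],[0,0,0],1]]';python3 -m pendant '[[[0,0,0.002],[0,0,0],1],[[0,0,0.001],[0,0,0],1]]';python3 -m pendant '[[[0,0,0.001],[0,0,0],1],[[0,0,0],[0,0,0],1]]';python3 -m pendant '[[[0,0,0.001],[0,0,0],1],[[0,0,0],[0,0,0],1]]'
```

```text
t: 24.18
tcp_pos: [0.468, 0.2632, 0.0912]
tcp_rot: [-3.141, 0.0, 1.481]
ft_force: [-0.4, 0.1, -1.7]
opening: 0.0587
t: 24.42
tcp_pos: [0.4682, 0.2634, 0.0886]
tcp_rot: [-3.141, 0.0, 1.481]
ft_force: [-0.1, 0.2, -1.1]
opening: 0.0586
t: 24.68
tcp_pos: [0.4683, 0.2634, 0.0877]
tcp_rot: [-3.142, -0.0, 1.481]
ft_force: [-0.4, -0.4, -0.8]
opening: 0.0585
t: 24.92
tcp_pos: [0.4684, 0.2636, 0.0871]
tcp_rot: [3.141, -0.0, 1.481]
ft_force: [-0.4, 0.3, 2.4]
opening: 0.0588
```

Contact. I'll release slowly and retract.

```bash
python3 -m pendant '[[[0,0,0],[0,0,0],0.34],[[0,0,0],[0,0,0],0.3],[[0,0,0],[0,0,0],0.2],[[0,0,0],[0,0,0],0.17],[[0,0,0],[0,0,0],0.17]]'
python3 - <<'E'
from h import *
import cv2
d=env.get_image("wrist");cv2.imwrite("pics/w15.png",d["color"][:,:,::-1])
E
```

```text
t: 25.55
tcp_pos: [0.4683, 0.2634, 0.0867]
tcp_rot: [-3.142, -0.0, 1.481]
ft_force: [0.3, -1.2, 0.9]
opening: 0.0765
```

View pics/w15.png

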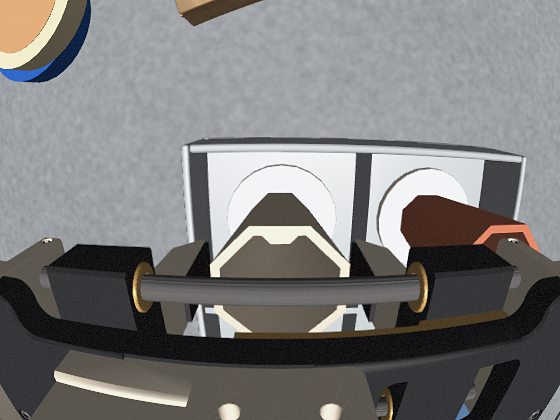

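```bash
python3 -m pendant '[[[0,0,-0.01],[0,0,0],0.17],[[0,0,-0.015],[0,0,0],0.17],[[0,0,-0.03],[0,0,0],0.17],[[0,0,-0.05],[0,0,0],0.1],[[0,0,-0.05],[0,0,0],0],[[0,0,-0.05],[0,0,0],0],[[0.05,0,-0.02],[0,0,0],0],[[0.05,0,0],[0,0,0],0]]'; python3 -m pendant '[[[0.06,0,0],[0,0,0],0],[[0.06,0,0],[0,0,0],0],[[0.05,0,0],[0,0,0],0],[[0.02,0,0],[0,0,0],0],[[0,0,0],[0,0,0],0],[[0,0,0],[0,0,0],0]]'
python3 - <<'E'
from h import *
import cv2
d=env.get_image("scene");cv2.imwrite("pics/s16.png",cv2.resize(d["color"][130:310,180:460,::-1],None,fx=2.8,fy=2.8,interpolation=cv2.INTER_CUBIC))
d=env.get_image("top");cv2.imwrite("pics/t16.png",cv2.resize(d["color"][100:310,110:440,::-1],None,fx=2.4,fy=2.4,interpolation=cv2.INTER_CUBIC))
E
```

```text
t: 26.6
tcp_pos: [0.4789, 0.3644, 0.3167]
tcp_rot: [3.136, -0.005, 1.479]
ft_force: [0.5, 0.8, -0.5]
opening: 0.0919
t: 27.35
tcp_pos: [0.4949, 0.5508, 0.3125]
tcp_rot: [3.141, 0.001, 1.48]
ft_force: [0.1, 0.4, 0.4]
opening: 0.092
```

View pics/s16.png

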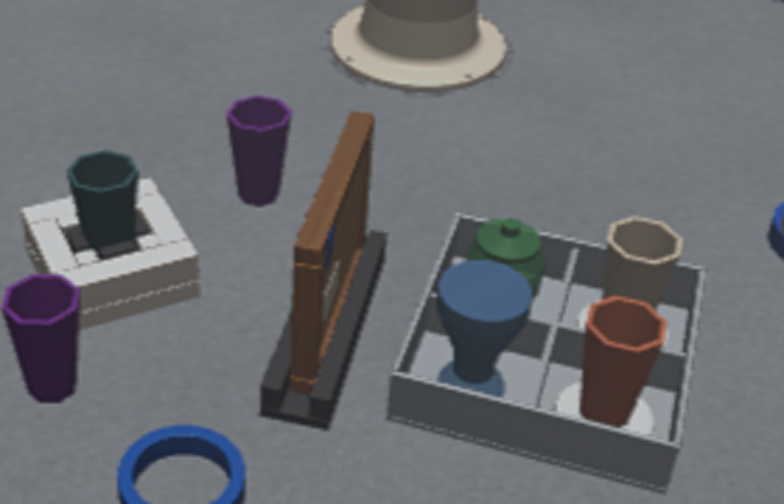

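View pics/t16.png

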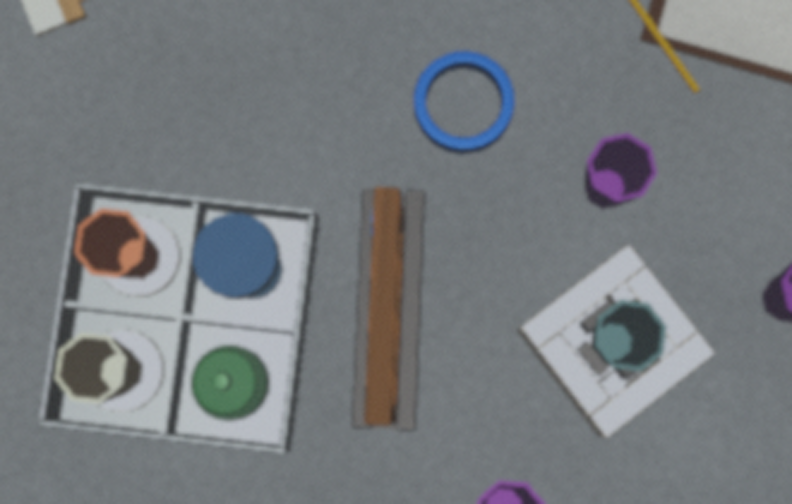

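Run:
```python
from h import *
d=env.get_image("top")
for n,p,z in[("terra rim",(112,243),.113),("cream rim",(91,368),.113),("teal rim",(629,336),.12)]:print(n,unproj(d,(110+p[0]/2.4,100+p[1]/2.4),z).round(4))
s=env.state();print(s["t"],abs(s["joint_vel"]).max(),s["ft_force"].round(1))
env.sign_off()
```

```text
terra rim [0.578  0.2494 0.113 ]
cream rim [0.4667 0.2619 0.113 ]
teal rim [ 0.5036 -0.2098  0.12  ]
27.5 0.006507599402129208 [-0.2  0.4 -0.1]
the job is handed in; nothing more can be done
```

The job is done and handed in at 27.5 s of the 67 s allowed. The terracotta tumbler was pulled straight up out of the stack and stood on the far pad. The cream one followed onto the near pad, and the teal one never left its foam block.

**Placing:** In the last top view both moved tumblers look upright. Their rims measure at (0.578, 0.249) and (0.467, 0.262), within 2 mm of the pad centres found earlier in the same camera. The teal rim at (0.504, −0.210) is still on the axis of the block.

**Forces:** The highest wrist readings were about 6 N. Those came when closing on the terracotta tumbler and when it touched down on its pad.

**Left alone:** The jar, vase, picture, tape and purple tumblers look unmoved in the last pictures, but I did not measure their positions again. At hand-in the gripper was open, clear of everything and still.

**Disagreements:** The wrist and top cameras differed by about 5–7 mm on the pad positions, so I aimed close to the average. The scene pictures just before touchdown and after release showed the feet well within the pads.

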